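# Pull the blue filter tray out with the hook

### The job

Take the red-handled hook from its rest, lower its prong into the finger hole of the blue filter tray and pull that tray out to its stop with the hook. Then lift the hook clear and lay it back level in its rest. Leave the orange and green trays as they are.

Things in the scene. Friction and masses are not known exactly. Their poses are not given: they have to be found in the camera images.
- hook_mid (a point): Centre of the hook's handle, where to grip it: a red square bar 16 x 16 mm, reaching 50 mm ahead of this point and 60 mm behind it. A steel rod 8 mm thick runs on ahead and is bent straight down into a prong, one rigid piece of about 0.12 kg that balances near here. x points along the handle to the prong, z up. Starts level in its rest, the prong hanging free in front of it.
- hook_tip (a point): Lower end of the hook's prong (8 mm thick, round end): 66 mm ahead of (x) and 70 mm below hook_mid; same axes.
- rest_mid (a point): Where hook_mid is when the hook lies central in its fixed rest, 83 mm above the table. The rest: two aluminium uprights 10 mm thick and 75 mm tall, centred 38 mm ahead and 38 mm behind, with room for fingers between them, on a thin black base plate. The handle lies along x across their flat tops, between cheeks 16 mm high and 44 mm apart. z up.
- blue_hole (a point): Centre of the blue tray's finger hole, on the upper face of its tab, 54 mm above the table; moves with the tray. Hole 28 mm across, right through the blue tab (44 mm wide, 40 long, 6 thick), free space below. The tab stands out of a grey module 60 mm wide, whose front is 22 mm towards +x with the tray shut and whose top is 18 mm higher. The tray pulls out along -x of this point; z up.
- blue_tray (a joint): How far the blue tray is pulled out, m: 0 shut, 0.060 at its stop; starts 0 to 0.010. It slides stiffly (about 2 N) and stays where it is left.
- orange_hole (a point): The same point on the orange tray, a bystander. The three modules (blue, orange, green tabs) stand side by side in any order, 85 mm apart, on one plate, facing the same way.
- green_hole (a point): The same point on the green tray, a bystander.
There are look-alikes about, which are no part of the job. Of the things that look like the part that bears hook_mid, the larger one is meant. Leave any yellow look-alike of the part that bears rest_mid alone.

How it is judged:
On the way, in this order (a step that is already met when the one before it is completed fails the run):
1. the hook's prong is in the blue tray's finger hole (horizontal distance between hook_tip and blue_hole below 0.014 m and z of hook_tip in the frame of blue_hole below -0.003 m and value of joint blue_tray below 0.03 m), for 0.1 s.
2. the blue tray is pulled out at least 45 mm with the prong still in its hole (value of joint blue_tray above 0.045 m and horizontal distance between hook_tip and blue_hole below 0.016 m and z of hook_tip in the frame of blue_hole below -0.001 m), for 0.1 s.
At the end, for the whole second after the job is handed in: The blue tray is out by at least 45 mm of its 60 mm travel; the hook lies released in its rest, level within 10 degrees, its handle's centre within 22 mm sideways and 6 mm in height of its place there; the orange and green trays are within 12 mm of where they began (value of joint blue_tray above 0.045 m and horizontal distance between hook_mid and rest_mid below 0.022 m and z of hook_mid in the frame of rest_mid between -0.006 and 0.006 m and angle between hook_mid's own z axis and vertical below 0.17 rad and distance of each of orange_hole, green_hole from where it was at the start of the episode below 0.012 m); the robot touches nothing.
It fails at once if the orange or the green tray is moved by more than 12 mm (distance of any of orange_hole, green_hole from where it was at the start of the episode above 0.012 m).
It also fails if it takes over 48 s, if anything falls off the work surface, if the arm or the gripper's body presses on something with over 40 N, if the wrist force passes 120 N, or if a joint passes its speed limit or range.

### The arm

A 7-joint arm with a two-finger parallel gripper is mounted at the origin on the work surface. World frame = base frame: x ahead of the robot, y to its left, z up, the work surface at z = 0. Lengths are in m, angles in rad, forces in N, time in s.
With the tool pointing down it reaches from about 0.425 to 1.025 m from the base axis. Payload 9.4 kg.
Tool frame: the origin (TCP) lies at the very end of the fingers, on their centre line; the grasp point (between the pads) lies 19 mm behind it (bot.grip_depth is the distance from the TCP to the grasp point, in m); y points along the fingers, x is the direction in which the jaws open and shut, and the axes are right-handed (so a half turn about y gives the same grasp; the last joint's range is limited). The gripper opens to 93 mm and grips with 3 to 60 N. Pads are 15 mm wide; open, the fingers measure 128 mm over their backs; the gripper's body (75 mm by 188 mm) begins 65 mm behind the grasp point.
Start: joints at [-1.356, 0.599, -0.003, 1.599, 0.002, 0.943, -0.08], TCP at [0.209, 0.694, 0.219] pointing down, gripper open.
Joint ranges: [-2.57, 2.57], [-0.35, 1.97], [-1.29, 1.29], [0.11, 2.56], [-1.05, 4.19], [0.11, 1.86], [-2.63, 2.63]. Speed limits (rad/s): [2.22, 2.22, 3.01, 3.01, 3.14, 3.14, 3.14].

### API

Orientations are given as a rotation vector (axis times angle).
In Python, from workcell import bot gives the robot as it stands.
- The arm moves only by the shell command python3 -m handwheel 'ROWS' [FORCE]. ROWS is JSON, a list that holds one entry, the list of rows, each a list of 7 numbers: the turn, a rotation vector about the tool's x, y, z in rad, then the shift along the tool's x, y, z in mm, then the opening, from 0 (shut) to 1 (fully open). In form: [[[rx, ry, rz, dx, dy, dz, fingers], ...]]. A call has 1 to 10 rows; each row is the pose to reach, as a shift and turn from the pose commanded when the call began, along the tool's axes at that moment; what a row does not reach only later rows make up. A row lasts 1/12 s, in which the tool goes at most 41.7 mm and 7.16 degrees, less where a joint would pass 70% of its speed; a pose out of reach is approached as far as the arm can. A call with a gripper value outside its range is refused whole. The fingers move at their own pace and stop on an object; FORCE is the grip in N (left out, the last holds). Time passes only in rows, so rows that repeat a pose let the fingers close. It gives the time, the measured TCP pose, the force and the opening at its end, in the units of the state.
- bot.get_state(): the state, without advancing time (a new reading comes with each control period).
- bot.capture(name): name is "scene" or "top"; returns a dict with "image" (384x512x3 uint8, blue, green, red), "camera_matrix" (3x3 intrinsics, pixels), "k1" (the pictures are not rectified: a ray, as slopes to the right and down, at radius r is drawn at 1 + k1 r^2 times it, then the intrinsics apply), "T" (4x4, takes a point from camera to world coordinates). Camera axes: x right, y up, looking along -z (the intrinsics and any distortion apply to the point x, -y, -z); pixel columns grow to the right and rows downward; lengths in m; the calibration is good to about 2 mm. A picture is of the moment at which its call begins. There is no depth.
- bot.finish_job(): hands the job in, once; it reports no verdict.
Trained networks look in a picture, given as the dict that the camera call returned (one of the last four; its "shot" number tells which), for a name from the list of things; names that differ only in an ending like _2 or _b are one class to them, and where a whole thing is asked for, a point or a joint stands for the part that bears it (a point fixed in the world has none). Each returns a list of dicts, best first, with "score" (0 to 1); they miss things now and then, are a little off and sometimes report something else, mostly with a low value. They report only what shows in the picture. A call takes as long as a camera call. They do not tell look-alikes from the thing itself.
- bot.outline_of(name, picture): "region" (384x512 bool, what is visible of it) and "bbox" ([left, top, width, height] in pixels, round what is visible of it).
- bot.tip_of(name, picture): "location" ([column, row] in pixels: a listed point, or the origin of a listed thing).
The state is a dict: "time": time; "joint_positions": joint angles; "joint_velocities": joint speeds; "tau": joint torques, N m; "eef_pos": TCP position; "ee_rot": TCP orientation; "ft_force": force on the tool from outside, world axes, zero at the start; "moment": the same for the moment, N m; "opening": opening from 0.0 (shut) to 1.0 (fully open).
Only numpy, scipy, OpenCV 4.12 (cv2) and the standard library are available. Lean on these libraries where they do the work, as an engineer would, in place of code of your own. Each camera call takes 0.05 s, during which the arm holds its last target. There are 200 camera calls.

## Working session

There is one attempt and no reset: what is moved stays moved. The work goes in short steps, Python scripts to look and compute and a shell command to move; the robot and the scene stay as the last step left them, time stands still between calls to the robot, and variables do not carry over. Pictures are saved under pics/ and viewed, about 8 in all and at most 12, crops included, and the job is handed in when it is done.

```bash
ls; mkdir -p pics
cat > h.py <<'E'
import numpy as np, cv2
from workcell import bot
from scipy.spatial.transform import Rotation as R
def proj(P,c):
    T=np.linalg.inv(c["T"]); p=T[:3,:3]@np.asarray(P,float)+T[:3,3]
    u=np.array([p[0],-p[1]])/-p[2]; u=u*(1+c["k1"]*(u@u)); K=c["camera_matrix"]
    return np.array([K[0,0]*u[0]+K[0,2],K[1,1]*u[1]+K[1,2]])
def onz(px,z,c):
    K=c["camera_matrix"]; d=np.array([(px[0]-K[0,2])/K[0,0],(px[1]-K[1,2])/K[1,1]]); u=d.copy()
    for _ in range(20): u=d/(1+c["k1"]*(u@u))
    r=c["T"][:3,:3]@np.array([u[0],-u[1],-1]); o=c["T"][:3,3]
    return o+r*(z-o[2])/r[2]
def save(c,n,box=None,s=1):
    im=c["image"]
    if box: im=im[box[1]:box[3],box[0]:box[2]]
    cv2.imwrite("pics/"+n,cv2.resize(im,None,fx=s,fy=s,interpolation=cv2.INTER_CUBIC))
E
python3 - <<'E'
from h import *
np.set_printoptions(precision=4,suppress=True)
s=bot.get_state(); print(s["time"],s["eef_pos"],s["ee_rot"],R.from_rotvec(s["ee_rot"]).as_matrix())
Z=dict(hook_mid=.083,hook_tip=.013,rest_mid=.083,blue_hole=.054,orange_hole=.054,green_hole=.054)
ims=[]
for n in("scene","top"):
    c=bot.capture(n); ims.append(c); print(n,c["T"][:3,3],-c["T"][:3,2])
    for k,z in Z.items():
        for d in bot.tip_of(k,c)[:3]: print(k,np.round(d["location"],1),round(d["score"],2),onz(d["location"],z,c)[:2])
    save(c,n+"0.png",s=1.5)
E
```

```text
pics
0.0 [0.2084 0.6939 0.2178] [-1.3343 -0.9908  0.9928] [[ 0.2876 -0.0003 -0.9577]
 [ 0.9577 -0.0016  0.2876]
 [-0.0016 -1.     -0.0002]]
scene [ 1.0912 -0.0743  0.8721] [-0.6038  0.0042 -0.7971]
hook_mid [208.6 230.4] 0.8 [ 0.588  -0.1736]
hook_mid [149.9 192.6] 0.67 [ 0.4838 -0.3143]
hook_tip [157.1 236.3] 0.72 [ 0.5582 -0.3013]
rest_mid [148.9 196.6] 0.87 [ 0.4952 -0.315 ]
rest_mid [145.6 136.9] 0.64 [ 0.3045 -0.3501]
orange_hole [395.  244.6] 0.58 [0.6117 0.2313]
green_hole [317.5 246.8] 0.68 [0.6147 0.0613]
top [ 0.2895 -0.0391  1.2151] [ 0.1997 -0.0155 -0.9797]
hook_mid [296.9 185. ] 0.66 [ 0.5229 -0.1775]
hook_mid [343.6 192.6] 0.59 [ 0.4887 -0.3039]
hook_tip [340.  174.2] 0.81 [ 0.5572 -0.3175]
hook_tip [313.  204.7] 0.5 [ 0.4742 -0.2259]
rest_mid [347.2 191.6] 0.9 [ 0.4904 -0.3143]
rest_mid [365.6 256.5] 0.6 [ 0.3087 -0.339 ]
blue_hole [180.4 167. ] 0.48 [0.6148 0.1458]
blue_hole [213.8 167.1] 0.2 [0.6048 0.05  ]
orange_hole [153.2 171.7] 0.62 [0.6089 0.2251]
green_hole [211.  169.1] 0.7 [0.5997 0.0584]
```

View pics/scene0.png

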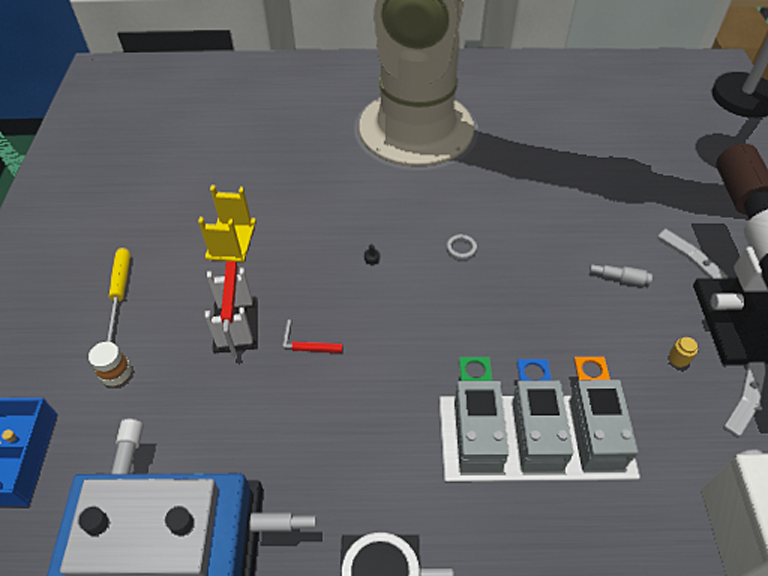

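View pics/top0.png

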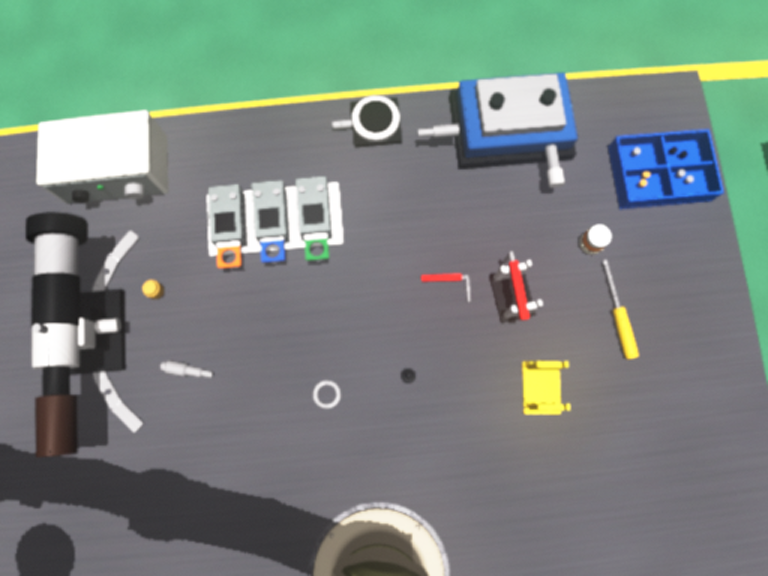

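Hook lies in the grey rest (scene ≈(228,290) in the 1.5× picture); the small red hook at (315,347) and the yellow rest are look-alikes. Tabs from left to right are green, blue, orange, with blue at (533,370). Next I fit the handle's pose and the tab holes.

```bash
cat > fit.py <<'E'
from h import *
from scipy.optimize import minimize
from itertools import product
def hsv(c,lo,hi):
    return cv2.inRange(cv2.cvtColor(c["image"],cv2.COLOR_BGR2HSV),lo,hi)
def red(c): return hsv(c,(0,150,60),(6,255,255))|hsv(c,(174,150,60),(180,255,255))
BOX=np.array(list(product((-.06,.05),(-.008,.008),(-.008,.008))))
def fithandle(cs,x0,z=.083,rad=.09):
    """red handle pose (x,y,yaw) from its silhouette in several pictures"""
    S=4; ms=[]
    for c in cs:
        m=red(c); w=np.zeros_like(m); a=proj([x0[0],x0[1],z],c)
        cv2.circle(w,tuple(int(v) for v in a),45,255,-1)
        ms.append(cv2.resize(m&w,None,fx=S,fy=S,interpolation=cv2.INTER_LINEAR)>127)
    def cost(p,cc=None):
        t=0
        for c,m in zip(cs,ms):
            P=R.from_euler("z",p[2]).apply(BOX)+[p[0],p[1],z]
            q=np.array([proj(v,c) for v in P])*S+S/2-.5
            im=np.zeros(m.shape,np.uint8); cv2.fillConvexPoly(im,cv2.convexHull(np.round(q*16).astype(np.int32)),255,shift=4)
            t+=1-((im>0)&m).sum()/((im>0)|m).sum()
        return t/len(cs)
    best=min((minimize(cost,[x0[0],x0[1],y],method="Nelder-Mead",options=dict(initial_simplex=[[x0[0],x0[1],y],[x0[0]+.01,x0[1],y],[x0[0],x0[1]+.01,y],[x0[0],x0[1],y+.15]])) for y in (x0[2]-.1,x0[2]+.1)),key=lambda r:r.fun)
    return best.x,best.fun
def hole(c,name,near,z=.051):
    rng=dict(blue=((105,120,60),(125,255,255)),orange=((8,150,80),(20,255,255)),green=((50,100,50),(80,255,255)))[name]
    m=hsv(c,*rng); S=6; a=proj([*near,z],c); x,y=int(a[0]),int(a[1])
    m=cv2.resize(m[y-20:y+20,x-20:x+20],None,fx=S,fy=S,interpolation=cv2.INTER_LINEAR)
    cn,h=cv2.findContours((m>127).astype(np.uint8),cv2.RETR_CCOMP,cv2.CHAIN_APPROX_NONE)
    ho=[k for k,g in zip(cn,h[0]) if g[3]>=0]
    if not ho: return None
    k=max(ho,key=cv2.contourArea); M=cv2.moments(k)
    px=np.array([M["m10"],M["m01"]])/M["m00"]; px=(px+.5)/S-.5+[x-20,y-20]
    return onz(px,z,c)[:2],cv2.contourArea(k)/S**2
E
python3 - <<'E'
from fit import *
np.set_printoptions(precision=4,suppress=True)
cs=[bot.capture("scene"),bot.capture("top")]
for u in ([cs[0]],[cs[1]],cs): print("handle",*fithandle(u,[.489,-.313,.2]))
near=dict(blue=(.61,.144),orange=(.611,.228),green=(.608,.06))
for n in near:
    for c in cs: print(n,hole(c,n,near[n]))
# plate, objects on route (top camera; 1.5x pixels)
for px in ((207,254),(342,243),(207,192),(342,182),(208,187),(227,185),(300,182),(330,178)): print("plate",px,onz(np.array(px)/1.5,.0,cs[1])[:2])
for n,p in (("scene",(755,200)),("scene",(770,300)),("top",(55,215)),("top",(55,450))): print(n,p,onz(np.array(p)/1.5,.1,cs[n=="top"])[:2])
E
```

```text
handle [ 0.4895 -0.3083  0.0737] 0.18640054127198913
handle [ 0.4905 -0.3097  0.0537] 0.23134475290411494
handle [ 0.491  -0.3089  0.0701] 0.22078000090619548
blue None
blue (array([0.6163, 0.1435]), 71.06944444444444)
orange (array([0.6129, 0.2295]), 106.69444444444444)
orange None
green (array([0.6112, 0.0595]), 109.69444444444444)
green None
plate (207, 254) [0.6358 0.2832]
plate (342, 243) [0.631  0.0103]
plate (207, 192) [0.7678 0.2781]
plate (342, 182) [ 0.7603 -0.0008]
plate (208, 187) [0.7785 0.2756]
plate (227, 185) [0.7786 0.236 ]
plate (300, 182) [0.7692 0.0852]
plate (330, 178) [0.7715 0.023 ]
scene (755, 200) [0.3193 0.5574]
scene (770, 300) [0.5284 0.5046]
top (55, 215) [0.7148 0.5481]
top (55, 450) [0.2772 0.5478]
```

```bash
cat > rel.py <<'E'
"""rel.py x y z yaw [x y z yaw ...]: rows from the present tool pose to tool-down poses, tool z axis at world yaw"""
import sys; from h import *
s=bot.get_state(); R0=R.from_rotvec(s["ee_rot"]); p0=np.array(s["eef_pos"])
print("t",round(s["time"],2),"pos",np.round(p0,4),"zyaw",np.round(np.arctan2(*R0.as_matrix()[[1,0],2]),4),"down",np.round(R0.as_matrix()[:,1],3),"F",np.round(s["ft_force"],1),"open",round(s["opening"],3),"q",np.round(s["joint_positions"],2))
a=list(map(float,sys.argv[1:]))
for i in range(0,len(a),4):
    z=np.array([np.cos(a[i+3]),np.sin(a[i+3]),0]); y=np.array([0,0,-1.])
    Rt=R.from_matrix(np.c_[np.cross(y,z),y,z])
    print(a[i:i+4],np.round((R0.inv()*Rt).as_rotvec(),3),np.round(R0.inv().apply(np.array(a[i:i+3])-p0)*1000,1))
E
python3 rel.py .30 .55 .36 2.3  .46 .30 .34 1.4 .5 -.1 .3 0.6 .491 -.309 .16 .065
```

```text
t 0.8 pos [0.2085 0.6944 0.2187] zyaw 2.8498 down [ 0.  0. -1.] F [ 0.1 -0.4  0.7] open 0.998 q [-1.36  0.6  -0.    1.6   0.    0.94 -0.08]
[0.3, 0.55, 0.36, 2.3] [0.   0.55 0.  ] [-111.9 -141.4 -129.1]
[0.46, 0.3, 0.34, 1.4] [-0.    1.45  0.  ] [-305.4 -121.4 -354.3]
[0.5, -0.1, 0.3, 0.6] [-0.    2.25  0.  ] [-676.9  -81.4 -507.6]
[0.491, -0.309, 0.16, 0.065] [-0.     2.785  0.   ] [-879.7   58.6 -559.1]
```

```bash
python3 -m handwheel '[[[0,0,0,0,-40,0,1],[0,0,0,0,-80,0,1],[0,0.1,0,0,-120,0,1],[0,0.2,0,-20,-140,-20,1],[0,0.3,0,-45,-140,-50,1],[0,0.4,0,-70,-140,-80,1],[0,0.5,0,-95,-140,-110,1],[0,0.6,0,-120,-140,-140,1],[0,0.7,0,-145,-140,-170,1],[0,0.8,0,-170,-140,-200,1]]]' && python3 rel.py .46 .30 .34 1.4 .5 -.1 .3 0.6 .491 -.309 .16 .065
```

```text
time: 1.63
eef_pos: [0.3519, 0.4723, 0.3589]
ee_rot: [-1.538, -0.372, 0.371]
ft_force: [0.0, -0.3, -0.8]
opening: 1.001
t 1.63 pos [0.3519 0.4723 0.3589] zyaw 2.0449 down [ 0.     0.001 -1.   ] F [ 0.  -0.3 -0.8] open 1.001 q [-1.2   0.31  0.24  1.76 -0.08  1.09 -0.46]
[0.46, 0.3, 0.34, 1.4] [-0.001  0.645  0.   ] [  17.5   18.9 -202.6]
[0.5, -0.1, 0.3, 0.6] [-1.000e-03  1.445e+00  0.000e+00] [-129.6   58.6 -576.8]
[0.491, -0.309, 0.16, 0.065] [-1.00e-03  1.98e+00 -0.00e+00] [-233.1  198.5 -758.7]
```

```bash
python3 -m handwheel '[[[0,0.12,0,3,3,-35,1],[0,0.24,0,6,6,-70,1],[0,0.36,0,9,9,-105,1],[0,0.48,0,12,12,-140,1],[0,0.6,0,12,16,-175,1],[0,0.7,0,6,20,-210,1],[0,0.8,0,-6,24,-245,1],[0,0.9,0,-20,28,-280,1],[0,1.0,0,-34,32,-315,1],[0,1.1,0,-48,36,-350,1]]]' && python3 rel.py .5 -.1 .3 0.6 .491 -.309 .16 .065
```

```text
time: 2.47
eef_pos: [0.4698, 0.1395, 0.3227]
ee_rot: [-1.514, 0.49, -0.49]
ft_force: [0.7, -1.1, -0.4]
opening: 0.998
t 2.47 pos [0.4698 0.1395 0.3227] zyaw 0.945 down [ 0.001  0.001 -1.   ] F [ 0.7 -1.1 -0.4] open 0.998 q [-0.89  0.21  0.6   2.02 -0.15  0.95 -0.84]
[0.5, -0.1, 0.3, 0.6] [-0.001  0.345 -0.   ] [ 164.8   22.6 -176.4]
[0.491, -0.309, 0.16, 0.065] [-0.001  0.88  -0.   ] [ 279.9  162.5 -351.2]
```

```bash
python3 rel.py .5 -.2 .2 0.3
```

```text
t 2.47 pos [0.4698 0.1395 0.3227] zyaw 0.945 down [ 0.001  0.001 -1.   ] F [ 0.7 -1.1 -0.4] open 0.998 q [-0.89  0.21  0.6   2.02 -0.15  0.95 -0.84]
[0.5, -0.2, 0.2, 0.3] [-0.001  0.645 -0.   ] [ 223.3  122.5 -257.6]
```

```bash
python3 -m handwheel '[[[0,0.09,0,25,5,-28,1],[0,0.18,0,50,12,-55,1],[0,0.27,0,75,20,-83,1],[0,0.36,0,100,30,-110,1],[0,0.45,0,125,40,-138,1],[0,0.54,0,150,50,-168,1],[0,0.63,0,175,60,-200,1],[0,0.72,0,200,70,-232,1],[0,0.8,0,225,80,-264,1],[0,0.88,0,245,90,-295,1]]]'
python3 - <<'E'
from fit import *
np.set_printoptions(precision=4,suppress=True)
c=bot.capture("scene"); save(c,"s1.png",(100,120,240,260),5)
print(*fithandle([c],[.489,-.31,.07]))
for f in(.05,-.06): print(np.round(proj([.491+f,-.309+.065*f,.091],c)))
E
python3 rel.py .491 -.309 .16 .065
```

```text
time: 3.3
eef_pos: [0.4979, -0.2435, 0.2323]
ee_rot: [-1.24, 1.159, -1.161]
ft_force: [0.0, 0.3, 0.4]
opening: 1.002
[ 0.4894 -0.3083  0.0744] 0.18023354205449316
[150. 211.]
[153. 173.]
t 3.35 pos [ 0.4958 -0.2508  0.2316] zyaw 0.0534 down [ 0.    -0.005 -1.   ] F [-0.6 -5.2  0.9] open 1.001 q [-0.18  0.48  0.79  2.01 -0.45  0.83 -0.65]
[0.491, -0.309, 0.16, 0.065] [ 0.    -0.012  0.005] [57.4 71.9 -7.9]
```

View pics/s1.png

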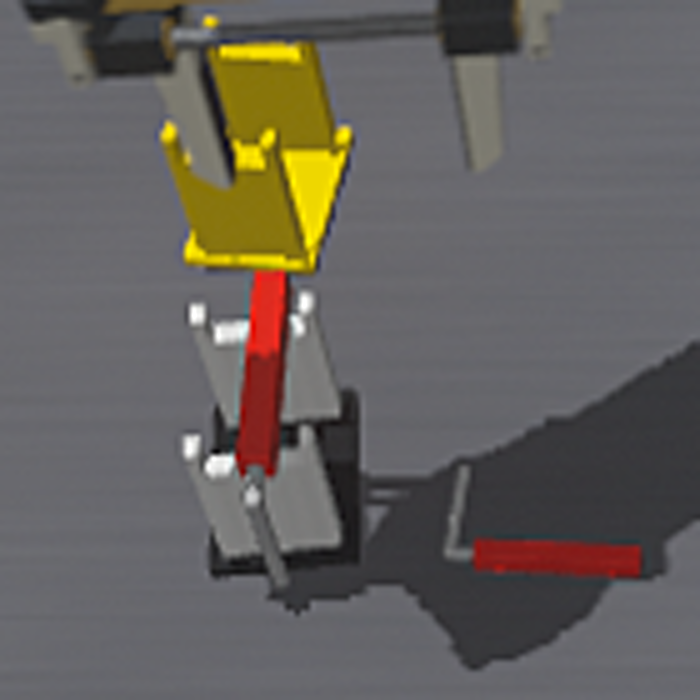

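```bash
python3 -m handwheel '[[[0,0.01,0,20,20,-5,0.9],[0,0.01,0,40,40,-7,0.9],[0,0.01,0,57,60,-8,0.9],[0,0.01,0,57,90,-8,0.9],[0,0.01,0,57,100,-8,0.9],[0,0.01,0,57,100,-8,0.9],[0,0.01,0,57,100,-8,0.9],[0,0.01,0,57,100,-8,0.9]]]' 20 && python3 rel.py .490 -.3085 .064 .072
python3 - <<'E'
from h import *
c=bot.capture("scene")
f=lambda a,b:onz((np.array([100,120])+np.array([a,b])/5-.4),.091,c)
F=(f(190,440)+f(304,430))/2; B=(f(197,308)+f(307,295))/2
print("rest",(F+B)/2,"yaw",np.arctan2(*(F-B)[[1,0]]),np.linalg.norm(F-B), np.linalg.norm(f(190,440)-f(304,430)))
E
```

```text
time: 4.02
eef_pos: [0.4942, -0.2984, 0.1339]
ee_rot: [-1.237, 1.163, -1.165]
ft_force: [0.4, 0.0, 0.1]
opening: 0.901
t 4.02 pos [ 0.4942 -0.2984  0.1339] zyaw 0.0607 down [ 0.001 -0.    -1.   ] F [0.4 0.  0.1] open 0.901 q [ 0.03  0.62  0.64  2.05 -0.59  0.67 -0.45]
[0.49, -0.3085, 0.064, 0.072] [-0.001 -0.011  0.   ] [ 9.8 69.9 -4.9]
rest [ 0.49086674 -0.31261104  0.091     ] yaw 0.10729898375833263 0.07689491311309915 0.05035349878221826
```

```bash
python3 -m handwheel '[[[0,-0.01,0,10,5,-5,0.9],[0,-0.01,0,10,25,-5,0.9],[0,-0.01,0,10,50,-5,0.9],[0,-0.01,0,10,70,-5,0.9],[0,-0.01,0,10,70,-5,0.9],[0,-0.01,0,10,70,-5,0.9]]]' 20 && python3 -m handwheel '[[[0,0,0,0,0,0,0],[0,0,0,0,0,0,0],[0,0,0,0,0,0,0],[0,0,0,0,0,0,0],[0,0,0,0,0,0,0],[0,0,0,0,0,0,0],[0,0,0,0,0,0,0],[0,0,0,0,0,0,0],[0,0,0,0,0,0,0],[0,0,0,0,0,0,0]]]' 30 && python3 rel.py
```

```text
time: 4.57
eef_pos: [0.4894, -0.3087, 0.0633]
ee_rot: [-1.241, 1.157, -1.157]
ft_force: [0.1, 0.3, -0.7]
opening: 0.897
time: 5.4
eef_pos: [0.4892, -0.3089, 0.0626]
ee_rot: [-1.241, 1.158, -1.158]
ft_force: [-0.7, 0.4, -0.0]
opening: 0.233
t 5.4 pos [ 0.4892 -0.3089  0.0626] zyaw 0.0698 down [-0. -0. -1.] F [-0.7  0.4 -0. ] open 0.233 q [ 0.13  0.71  0.52  2.08 -0.69  0.53 -0.34]
```

```bash
python3 -m handwheel '[[[0,0,0,0,0,0,0],[0,0,0,0,0,0,0],[0,0,0,0,0,0,0],[0,0,0,0,0,0,0],[0,0,0,0,0,0,0]]]' 40 && python3 -m handwheel '[[[0,0,0,0,-10,0,0],[0,0,0,0,-25,0,0],[0,0,0,0,-50,0,0],[0,0,0,0,-80,0,0],[0,0,0,0,-110,0,0],[0,0,0,0,-110,0,0],[0,0,0,0,-110,0,0],[0,0,0,0,-110,0,0]]]'
python3 - <<'E'
from fit import *
np.set_printoptions(precision=4,suppress=True)
c=bot.capture("scene"); save(c,"s2.png",(100,80,240,240),5)
E
python3 rel.py
```

```text
time: 5.82
eef_pos: [0.4891, -0.3088, 0.0626]
ee_rot: [-1.241, 1.158, -1.158]
ft_force: [-0.8, 0.4, -0.2]
opening: 0.169
time: 6.48
eef_pos: [0.4891, -0.3084, 0.1726]
ee_rot: [-1.241, 1.157, -1.157]
ft_force: [-0.3, 0.5, -2.0]
opening: 0.168
t 6.53 pos [ 0.4888 -0.3082  0.172 ] zyaw 0.0702 down [-0.001  0.001 -1.   ] F [-0.  -0.5 -2.5] open 0.168 q [ 0.01  0.57  0.69  2.01 -0.53  0.74 -0.47]
```

View pics/s2.png

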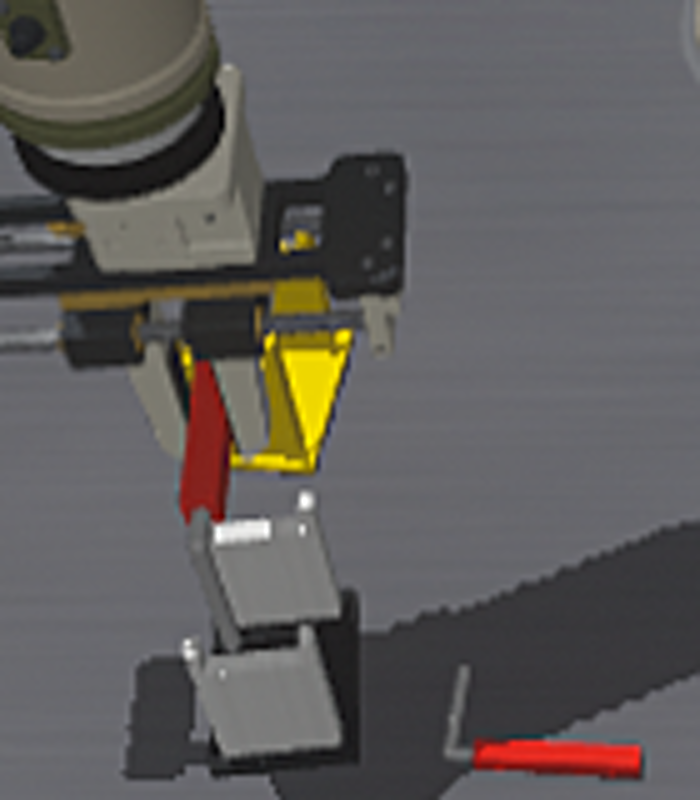

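Run:
```python
from fit import *
np.set_printoptions(precision=4,suppress=True)
cs=[bot.capture("scene"),bot.capture("top")]
print("tip pred",proj([.5546,-.3036,.121],cs[0]))
tiles=[]
for c in cs:
    for n in("blue_hole","orange_hole","green_hole"):
        for d in bot.tip_of(n,c)[:2]: print(n,np.round(d["location"],1),round(d["score"],2),onz(d["location"],.054,c)[:2])
    print([ (n,np.round(d["location"],1)) for n in("hook_tip",) for d in bot.tip_of(n,c)[:2]])
    a=proj([.615,.144,.054],c); x,y=int(a[0]),int(a[1]); t=c["image"][y-30:y+30,x-65:x+65]; print("crop origin",x-65,y-30); tiles.append(cv2.resize(t,None,fx=5,fy=5,interpolation=cv2.INTER_CUBIC))
cv2.imwrite("pics/tabs.png",np.vstack(tiles))
```

```text
tip pred [146.8378 208.1153]
blue_hole [357.7 246. ] 0.67 [0.6139 0.149 ]
orange_hole [394.8 244.7] 0.51 [0.6119 0.2308]
[('hook_tip', array([147.1, 211.4])), ('hook_tip', array([190.5, 211.8]))]
crop origin 290 216
blue_hole [184.5 166.6] 0.51 [0.6148 0.1339]
orange_hole [152.7 171.8] 0.6 [0.6088 0.2265]
[]
crop origin 116 136
```

View pics/tabs.png

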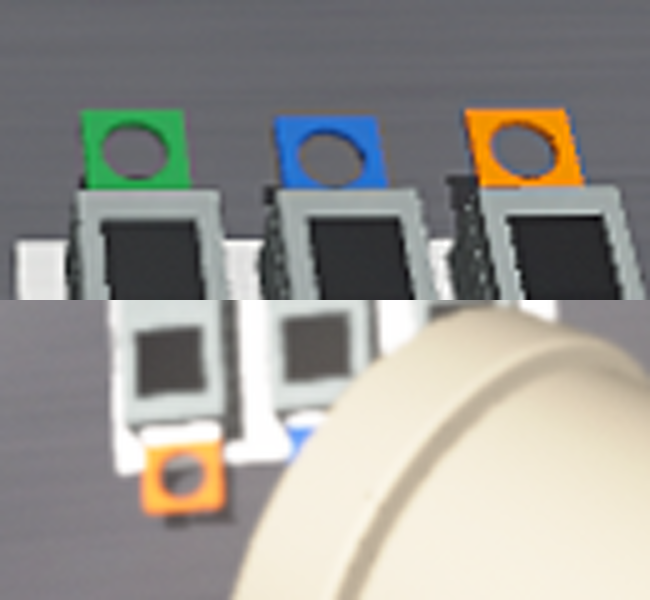

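```bash
python3 - <<'E'
from fit import *
c=bot.capture("scene")
for n,a in dict(blue=(331,159),orange=(525,150),green=(136,150)).items(): print(n,onz(np.array(a)/5+[290,216]-.4,.052,c))
E
python3 rel.py .52 -.15 .172 .03  .55 .141 .165 -.015
```

```text
blue [0.61621421 0.14491417 0.052     ]
orange [0.61303393 0.23060919 0.052     ]
green [0.61045961 0.06043395 0.052     ]
t 7.08 pos [ 0.4891 -0.3089  0.1725] zyaw 0.0697 down [-0.  0. -1.] F [ 0.2 -0.6 -2.2] open 0.169 q [ 0.01  0.57  0.69  2.01 -0.53  0.74 -0.47]
[0.52, -0.15, 0.172, 0.03] [ 0.    0.04 -0.  ] [-156.4    0.5   41.9]
[0.55, 0.141, 0.165, -0.015] [ 0.     0.085 -0.   ] [-444.6    7.5   92.1]
```

```bash
python3 -m handwheel '[[[0,0,0,-12,0,3,0],[0,0,0,-40,0,9,0],[0,0.01,0,-74,0,15,0],[0,0.02,0,-110,0,22,0],[0,0.03,0,-146,0,30,0],[0,0.04,0,-182,0,38,0],[0,0.05,0,-218,0,45,0],[0,0.06,0,-254,0,52,0],[0,0.07,0,-290,0,60,0],[0,0.08,0,-325,0,67,0]]]' && python3 -m handwheel '[[[0,0,0,-36,0,4,0],[0,0,0,-70,0,8,0],[0,0,0,-95,0,12,0],[0,0,0,-110,0,15,0],[0,0,0,-114,0,15,0],[0,0,0,-114,0,15,0],[0,0,0,-114,0,15,0],[0,0,0,-114,0,15,0]]]' && python3 rel.py .549 .1455 .093 -.015
python3 - <<'E'
from fit import *
c=bot.capture("scene"); save(c,"s3.png",(270,130,430,270),5)
print(bot.tip_of("hook_tip",c)[:2], bot.tip_of("blue_hole",c)[:1])
E
```

```text
time: 7.92
eef_pos: [0.533, 0.0231, 0.1727]
ee_rot: [-1.204, 1.217, -1.216]
ft_force: [0.7, -0.3, -1.0]
opening: 0.165
time: 8.58
eef_pos: [0.5493, 0.1317, 0.1729]
ee_rot: [-1.203, 1.218, -1.219]
ft_force: [0.2, 0.9, -1.3]
opening: 0.168
t 8.58 pos [0.5493 0.1317 0.1729] zyaw -0.013 down [ 0. -0. -1.] F [ 0.2  0.9 -1.3] open 0.168 q [-0.86  0.59  0.8   2.05 -0.62  0.76 -1.26]
[0.549, 0.1455, 0.093, -0.015] [-0.     0.002  0.   ] [-13.8  79.9  -0.5]
[{'location': [355.0, 230.2], 'score': 0.89}, {'location': [190.0, 211.0], 'score': 0.57}] [{'location': [355.2, 244.6], 'score': 0.59}]
```

View pics/s3.png

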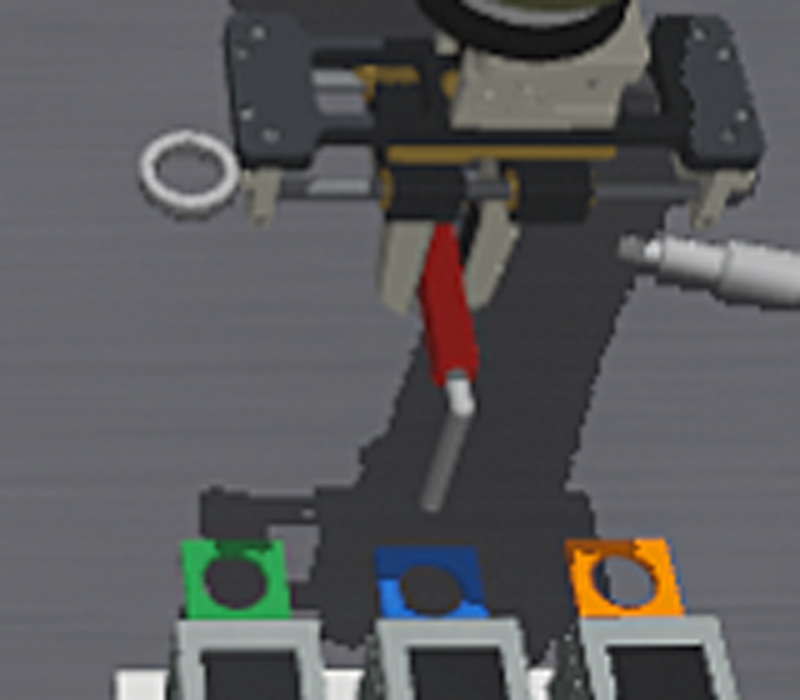

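```bash
python3 - <<'E'
from fit import *
c=bot.capture("scene")
for a,z in (((430,505),.122),((432,589),.052)): print(onz(np.array(a)/5+[270,130]-.4,z,c))
print(onz([355.,230.2],.122,c),proj([.6163,.1308,.122],c))
E
python3 rel.py .549 .1455 .093 -.015
```

```text
[0.6173506  0.13164043 0.122     ]
[0.61622083 0.14535027 0.052     ]
[0.61636835 0.13055338 0.122     ] [355.11511591 230.17024262]
t 8.78 pos [0.5495 0.1326 0.1729] zyaw -0.0121 down [ 0.  0. -1.] F [ 1.3  0.  -0.5] open 0.167 q [-0.86  0.59  0.8   2.05 -0.62  0.76 -1.26]
[0.549, 0.1455, 0.093, -0.015] [-0.     0.003 -0.   ] [-12.9  79.9  -0.7]
```

```bash
python3 -m handwheel '[[[0,0,0,-7,5,-1,0],[0,0,0,-14,15,-1,0],[0,0,0,-14,35,-1,0],[0,0,0,-14,50,-1,0],[0,0,0,-14,60,-1,0],[0,0,0,-14,70,-1,0],[0,0,0,-14,77,-1,0],[0,0,0,-14,82,-1,0],[0,0,0,-14,82,-1,0],[0,0,0,-14,82,-1,0]]]' && python3 -m handwheel '[[[0,0,0,0,0,0,0],[0,0,0,0,0,0,0]]]'&& python3 rel.py
python3 - <<'E'
from fit import *
c=bot.capture("scene"); save(c,"s4.png",(290,160,420,260),6)
E
```

```text
time: 9.62
eef_pos: [0.5488, 0.1477, 0.0907]
ee_rot: [-1.204, 1.217, -1.217]
ft_force: [-0.6, 0.1, -1.4]
opening: 0.171
time: 9.78
eef_pos: [0.549, 0.1479, 0.0912]
ee_rot: [-1.203, 1.216, -1.217]
ft_force: [-0.5, 1.2, -0.7]
opening: 0.171
t 9.78 pos [0.549  0.1479 0.0912] zyaw -0.0103 down [ 0.001  0.    -1.   ] F [-0.5  1.2 -0.7] open 0.171 q [-0.79  0.69  0.67  2.09 -0.76  0.61 -1.17]
```

View pics/s4.png

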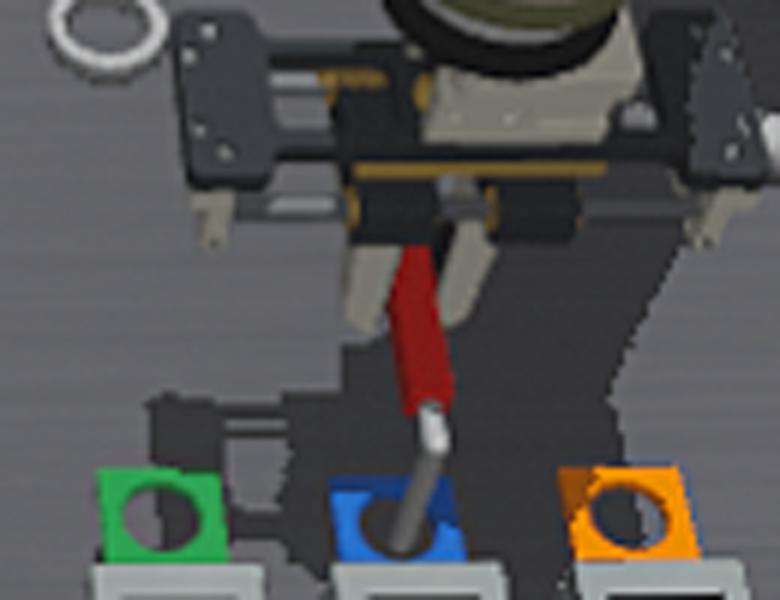

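```bash
python3 -m handwheel '[[[0,0,0,0,0,-5,0],[0,0,0,0,0,-11,0],[0,0,0,0,0,-17,0],[0,0,0,0,0,-23,0],[0,0,0,0,0,-29,0],[0,0,0,0,0,-35,0],[0,0,0,0,0,-41,0],[0,0,0,0,0,-47,0],[0,0,0,0,0,-53,0],[0,0,0,0,0,-58,0]]]' && python3 -m handwheel '[[[0,0,0,0,0,-3,0],[0,0,0,0,0,-6,0],[0,0,0,0,0,-6,0]]]'&& python3 rel.py
python3 - <<'E'
from fit import *
c=bot.capture("scene"); save(c,"s5.png",(290,160,420,260),6)
E
```

```text
time: 10.67
eef_pos: [0.49, 0.1483, 0.0907]
ee_rot: [-1.204, 1.217, -1.217]
ft_force: [2.4, -0.9, -2.5]
opening: 0.165
time: 10.92
eef_pos: [0.484, 0.1485, 0.0906]
ee_rot: [-1.205, 1.217, -1.216]
ft_force: [1.1, 0.3, -0.5]
opening: 0.168
t 10.92 pos [0.484  0.1485 0.0906] zyaw -0.0102 down [-0.001  0.    -1.   ] F [ 1.1  0.3 -0.5] open 0.168 q [-0.83  0.63  0.64  2.23 -0.8   0.52 -1.15]
```

View pics/s5.png

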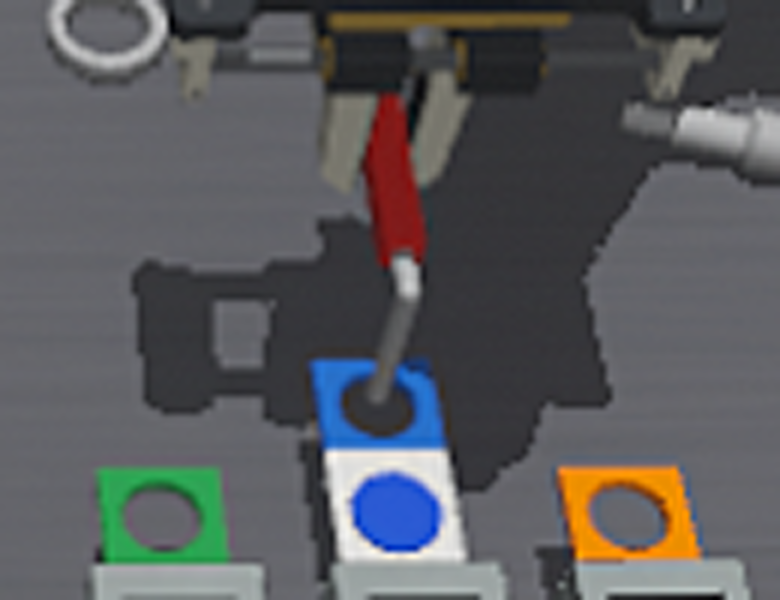

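```bash
python3 -m handwheel '[[[0,0,0,0,0,-3,0],[0,0,0,0,0,-5,0],[0,0,0,0,0,-7,0],[0,0,0,0,0,-7,0]]]'; python3 rel.py
python3 - <<'E'
from fit import *
c=bot.capture("scene")
print("before",onz(np.array([379,403])/6+[290,160]-.4,.052,c)); h=hole(c,"blue",(.555,.146)); print(h)
for d in bot.tip_of("blue_hole",c)[:2]: print(d["score"],onz(d["location"],.054,c))
E
```

```text
time: 11.3
eef_pos: [0.4781, 0.1486, 0.0907]
ee_rot: [-1.204, 1.216, -1.217]
ft_force: [2.4, -0.3, -2.3]
opening: 0.17
t 11.3 pos [0.4781 0.1486 0.0907] zyaw -0.0102 down [ 0.001 -0.    -1.   ] F [ 2.4 -0.3 -2.3] open 0.17 q [-0.84  0.63  0.63  2.25 -0.8   0.51 -1.15]
before [0.56287539 0.14598154 0.052     ]
None
0.57 [0.55495051 0.15115829 0.054     ]
```

```bash
python3 -m handwheel '[[[0,0,0,0,0,-2,0],[0,0,0,0,0,-3,0],[0,0,0,0,0,-3,0]]]'; python3 rel.py
```

```text
time: 11.65
eef_pos: [0.4774, 0.1485, 0.091]
ee_rot: [-1.201, 1.213, -1.22]
ft_force: [9.2, -0.3, -6.1]
opening: 0.169
t 11.65 pos [0.4774 0.1485 0.091 ] zyaw -0.0106 down [ 0.005 -0.001 -1.   ] F [ 9.2 -0.3 -6.1] open 0.169 q [-0.84  0.62  0.63  2.25 -0.8   0.5  -1.15]
```

At the stop: the force rose to 9 N and the arm stopped moving. Now centre the prong, then lift.

```bash
python3 -m handwheel '[[[0,0,0,0,0,6,0],[0,0,0,0,0,12,0],[0,0,0,0,0,12,0],[0,0,0,0,-10,12,0],[0,0,0,0,-25,12,0],[0,0,0,0,-45,12,0],[0,0,0,0,-65,12,0],[0,0,0,0,-82,12,0],[0,0,0,0,-82,12,0],[0,0,0,0,-82,12,0]]]'; python3 rel.py .489 -.3100 .172 .075
python3 - <<'E'
from fit import *
c=bot.capture("scene"); save(c,"s6.png",(290,150,420,260),5)
print(fithandle([c],[.487,.1485,-.0],z=.192))
E
```

```text
time: 12.48
eef_pos: [0.4862, 0.1489, 0.1728]
ee_rot: [-1.204, 1.217, -1.216]
ft_force: [0.2, -0.1, -0.7]
opening: 0.17
t 12.48 pos [0.4862 0.1489 0.1728] zyaw -0.0095 down [ 0.     0.001 -1.   ] F [ 0.2 -0.1 -0.7] open 0.17 q [-0.97  0.53  0.83  2.17 -0.62  0.69 -1.3 ]
[0.489, -0.31, 0.172, 0.075] [-0.    -0.084 -0.001] [4.588e+02 4.000e-01 7.100e+00]
(array([ 0.49006752,  0.15141837, -0.0924789 ]), np.float64(0.47022587268993843))
```

View pics/s6.png

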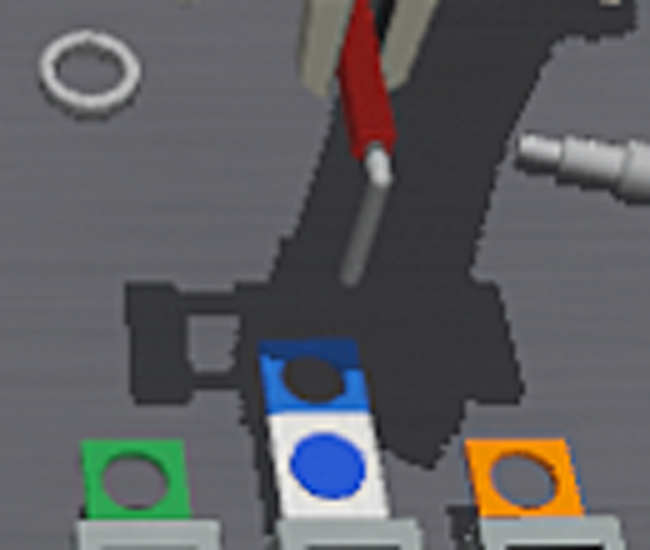

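```bash
python3 - <<'E'
from fit import *
c=bot.capture("scene")
print(proj([.5532,.1482,.1218],c),[348/5+290-.4,280/5+150-.4], onz([348/5+290-.4,279/5+150-.4],.122,c))
print([ (d["location"],d["score"]) for d in bot.tip_of("hook_tip",c)[:2]])
print([onz(d["location"],.054,c) for n in("blue_hole","orange_hole","green_hole") for d in bot.tip_of(n,c)[:1]])
E
python3 rel.py .4895 -.3115 .172 .095
```

```text
[358.85320356 205.09797456] [359.20000000000005, 205.6] [0.55414538 0.1487604  0.122     ]
[([357.2, 208.8], 0.59), ([192.3, 212.7], 0.57)]
[array([0.5537311 , 0.14136149, 0.054     ]), array([0.61269509, 0.2301697 , 0.054     ]), array([0.60632151, 0.05820245, 0.054     ])]
t 12.78 pos [0.4862 0.1483 0.1719] zyaw -0.0104 down [-0.001 -0.001 -1.   ] F [ 1.   0.7 -0.9] open 0.164 q [-0.97  0.53  0.83  2.17 -0.62  0.69 -1.3 ]
[0.4895, -0.3115, 0.172, 0.095] [ 0.001 -0.105  0.001] [4.597e+02 2.000e-01 8.100e+00]
```

Hook still level in the grip, tray at its stop, and the neighbours haven't moved. Back to the rest.

```bash
python3 -m handwheel '[[[0,0,0,12,0,2,0],[0,0,0,40,0,4,0],[0,-0.02,0,76,0,5,0],[0,-0.03,0,112,0,6,0],[0,-0.04,0,148,0,7,0],[0,-0.05,0,184,0,8,0],[0,-0.06,0,220,0,8,0],[0,-0.07,0,256,0,8,0],[0,-0.08,0,292,0,8,0],[0,-0.09,0,328,0,8,0]]]' && python3 -m handwheel '[[[0,0,0,36,0,-3,0],[0,-0.01,0,70,0,-6,0],[0,-0.015,0,100,0,-9,0],[0,-0.015,0,125,0,-11,0],[0,-0.015,0,132,0,-12,0],[0,-0.015,0,132,0,-12,0],[0,-0.015,0,132,0,-12,0],[0,-0.015,0,132,0,-12,0]]]' && python3 rel.py .4895 -.3115 .0635 .095
python3 - <<'E'
from fit import *
c=bot.capture("scene"); save(c,"s7.png",(100,100,240,240),5)
E
```

```text
time: 13.62
eef_pos: [0.4904, -0.1824, 0.1725]
ee_rot: [-1.246, 1.15, -1.15]
ft_force: [0.4, -1.0, -1.2]
opening: 0.171
time: 14.28
eef_pos: [0.4896, -0.3108, 0.1723]
ee_rot: [-1.252, 1.139, -1.137]
ft_force: [-1.0, 0.5, -0.9]
opening: 0.168
t 14.28 pos [ 0.4896 -0.3108  0.1723] zyaw 0.0957 down [-0.001  0.001 -1.   ] F [-1.   0.5 -0.9] open 0.168 q [ 0.01  0.57  0.69  2.01 -0.53  0.75 -0.45]
[0.4895, -0.3115, 0.0635, 0.095] [ 0.001  0.001 -0.001] [ 8.000e-01  1.088e+02 -1.000e-01]
```

View pics/s7.png

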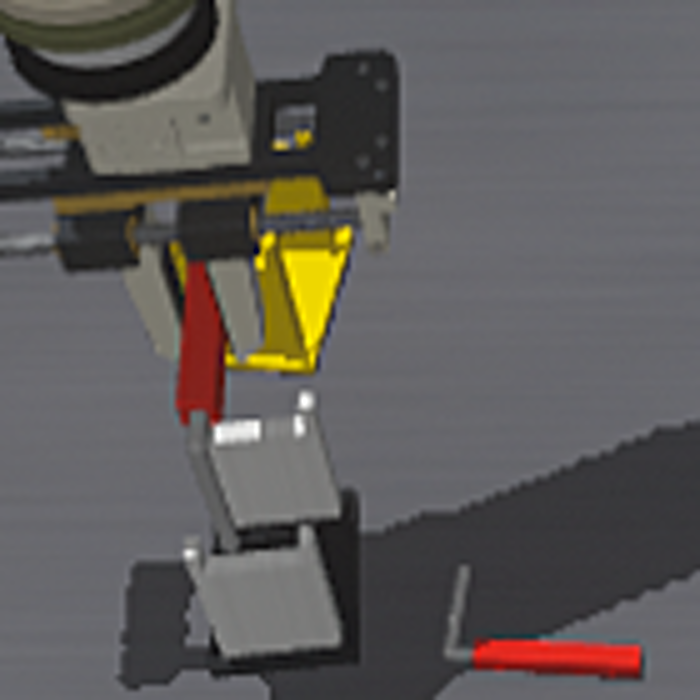

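```bash
python3 -m handwheel '[[[0,0,0,0,20,0,0],[0,0,0,0,45,0,0],[0,0,0,0,70,0,0],[0,0,0,0,85,0,0],[0,0,0,0,95,0,0],[0,0,0,0,102,0,0],[0,0,0,0,106,0,0],[0,0,0,0,108.5,0,0],[0,0,0,0,108.5,0,0]]]' && python3 rel.py
python3 - <<'E'
from fit import *
c=bot.capture("scene"); save(c,"s8.png",(100,120,240,260),5)
E
```

```text
time: 15.08
eef_pos: [0.4901, -0.3121, 0.0644]
ee_rot: [-1.252, 1.138, -1.139]
ft_force: [-0.5, -0.2, -1.1]
opening: 0.167
t 15.08 pos [ 0.4901 -0.3121  0.0644] zyaw 0.095 down [ 0. -0. -1.] F [-0.5 -0.2 -1.1] open 0.167 q [ 0.13  0.71  0.52  2.08 -0.69  0.53 -0.32]
```

View pics/s8.png

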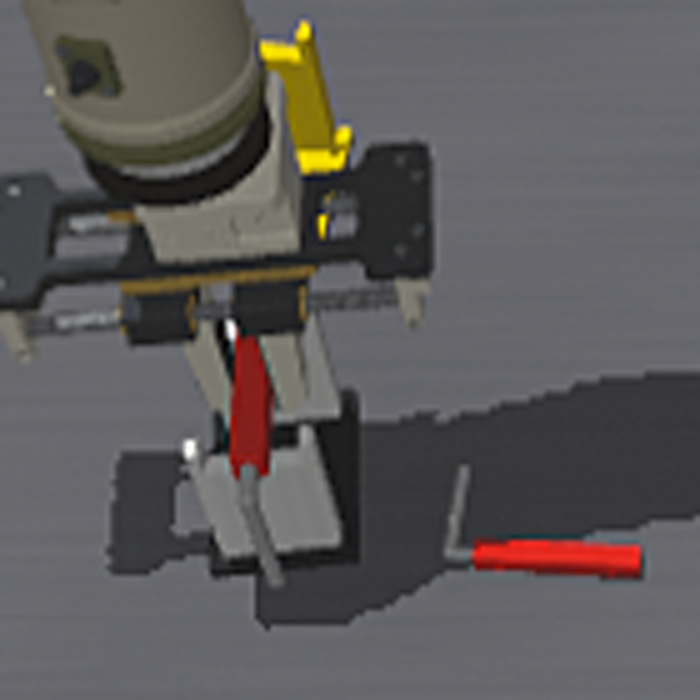

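```bash
python3 -m handwheel '[[[0,0,0,0,1.5,0,0],[0,0,0,0,1.5,0,0],[0,0,0,0,1.5,0,0],[0,0,0,0,1.5,0,0]]]' && python3 -m handwheel '[[[0,0,0,0,0,0,0.3],[0,0,0,0,0,0,0.5],[0,0,0,0,0,0,0.8],[0,0,0,0,0,0,0.8],[0,0,0,0,0,0,0.8],[0,0,0,0,0,0,0.8],[0,0,0,0,0,0,0.8],[0,0,0,0,0,0,0.8],[0,0,0,0,0,0,0.8],[0,0,0,0,0,0,0.8]]]'; python3 rel.py
```

```text
time: 15.47
eef_pos: [0.49, -0.3122, 0.0629]
ee_rot: [-1.252, 1.139, -1.139]
ft_force: [0.3, -0.2, -2.1]
opening: 0.171
time: 16.3
eef_pos: [0.4898, -0.3121, 0.0626]
ee_rot: [-1.253, 1.139, -1.139]
ft_force: [-0.3, -0.5, 0.4]
opening: 0.793
t 16.3 pos [ 0.4898 -0.3121  0.0626] zyaw 0.0949 down [ 0.  0. -1.] F [-0.3 -0.5  0.4] open 0.793 q [ 0.13  0.71  0.52  2.08 -0.69  0.53 -0.32]
```

```bash
python3 -m handwheel '[[[0,0,0,0,-10,0,0.8],[0,0,0,0,-35,0,0.8],[0,0,0,0,-70,0,0.8],[0,0,0,0,-105,0,0.8],[0,0,0,0,-140,0,0.8],[0,0,0,-30,-170,0,0.8],[0,0,0,-65,-190,0,0.8],[0,0,0,-100,-190,0,0.8],[0,0,0,-130,-190,0,0.8],[0,0,0,-150,-190,0,0.8]]]' && python3 -m handwheel '[[[0,0,0,0,0,0,0.8],[0,0,0,0,0,0,0.8],[0,0,0,0,0,0,0.8]]]'; python3 rel.py
python3 - <<'E'
from fit import *
c=bot.capture("scene"); t=bot.capture("top"); save(c,"s9.png",(110,120,430,270),2.5)
print(fithandle([c],[.49,-.312,.09]),fithandle([t],[.49,-.312,.09]))
for d in bot.tip_of("hook_mid",c)[:2]: print(d["score"],onz(d["location"],.083,c))
for n in("blue_hole","orange_hole","green_hole"): print(n,[onz(d["location"],.054,k)[:2] for k in (c,t) for d in bot.tip_of(n,k)[:1]])
E
```

```text
time: 17.13
eef_pos: [0.4751, -0.1599, 0.2534]
ee_rot: [-1.252, 1.138, -1.137]
ft_force: [0.3, 0.7, 0.3]
opening: 0.799
time: 17.38
eef_pos: [0.4758, -0.1635, 0.2532]
ee_rot: [-1.252, 1.138, -1.14]
ft_force: [0.2, -0.5, 0.6]
opening: 0.8
t 17.38 pos [ 0.4758 -0.1635  0.2532] zyaw 0.0947 down [ 0.001 -0.    -1.   ] F [ 0.2 -0.5  0.6] open 0.8 q [-0.4   0.38  0.85  2.09 -0.39  0.83 -0.79]
(array([ 0.49105369, -0.31263155,  0.11758369]), np.float64(0.17300085984522784)) (array([ 0.49233268, -0.3138237 ,  0.08307011]), np.float64(0.524562513177314))
0.96 [ 0.48952222 -0.31443881  0.083     ]
0.79 [ 0.58876548 -0.17226206  0.083     ]
blue_hole [array([0.55867369, 0.14812238]), array([0.5517444 , 0.14116806])]
orange_hole [array([0.61152325, 0.23569322]), array([0.60934277, 0.23523984])]
green_hole [array([0.61179009, 0.05355782]), array([0.61280301, 0.05511705])]
```

View pics/s9.png

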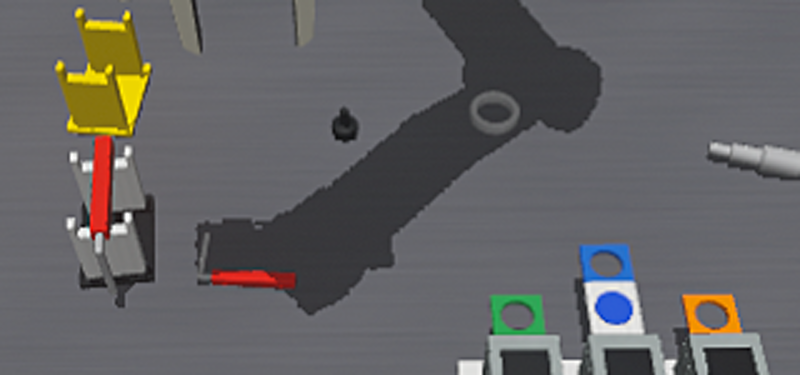

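The picture shows the hook level between the cheeks of its rest at (102,190), and the blue tray fully out at (606,262). The green and orange tabs are unmoved at (517,315) and (712,315), and the gripper is clear. Handing in.

```bash
python3 -c "
from workcell import bot
print(bot.finish_job(), bot.get_state()['time'])"
```

```text
the job is handed in; nothing more can be done
the job is handed in; nothing more can be done
```

The job is done and handed in at about 17.5 s of the 48 s allowed; no verdict was reported. I took the hook from the grey rest, lowered its prong into the blue tray's hole and pulled the tray out to its stop. I then lifted the hook clear and laid it back in its rest.

Last checks before handing in:
- **Blue tray:** it moved about 60 mm. At the end of the pull the force rose to 9 N and the arm stopped moving, which I took as the stop.
- **Hook:** its handle's centre fits at (0.491, -0.313), within about 2 mm of where I measured the rest's centre (0.491, -0.313). It looks level in the picture.
- **Orange and green trays:** they look unmoved in the picture. The networks' estimates vary by 5–10 mm from one picture to the next, so this rests mostly on the picture.
- **Gripper:** it stands clear of everything, about 0.15 m to the side of the rest with the fingertips 0.25 m above the table.

Two checks disagreed or failed:
- The last top-camera fit of the handle was poor (overlap about 0.48), though its position agreed with the scene camera within 2 mm.
- The automatic search for the blue hole failed in the scene camera, so I read the hole by eye from crops.

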